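Seat the anchor beater on the plaster mixer's splined shaft

ROBOT

A 6-joint arm with a two-finger parallel gripper is mounted at the origin on a cart in front of the work surface, level with it; the furniture and walls round the work are solid. World frame = base frame: x ahead of the robot, y to its left, z up, the work surface at z = 0. Lengths are in m, angles in rad, forces in N, time in s.
With the tool pointing down it reaches from about 0.225 to 0.725 m from the base axis. Payload 3.1 kg.
Tool frame: the origin (TCP) lies midway between the tips of the shut fingers; the grasp point (between the pads) lies 19 mm behind it; z points along the fingers, y is the line along which they close (so a half turn about z gives the same grasp; the last joint's range is limited). The gripper opens to 85 mm and grips with 20 to 120 N. Pads are 22 mm wide; open, the fingers measure 114 mm over their backs; the gripper's body (76 mm by 85 mm) begins 54 mm behind the grasp point. The pads swing forward as they close: fully open they stand 13 mm farther back than shut.
Start: joints at [1.055, 0.048, 0.099, 1.622, 0, 1.443], TCP at [0.199, 0.486, 0.231] pointing down, gripper open.
Joint ranges: [-2.91, 2.91], [-0.99, 1.94], [-1.21, 1.42], [-2.12, 2.29], [-1.49, 1.47], [-3.14, 3.14]. Speed limits (rad/s): [2.79, 2.79, 3.14, 3.14, 3.14, 3.14].

INTERFACE

Orientations are given as a 3x3 rotation matrix whose columns are the frame's x, y, z axes.
In Python, from workcell import manip, optics, job gives the robot as it stands.
- The arm moves only by the shell command python3 -m handwheel 'ROWS' [OPENING]. ROWS is JSON, one flat list of numbers, 6 for each row, row after row: the shift along the world's x, y, z in mm, then the turn, a rotation vector about the world's x, y, z in rad. In form: [tx, ty, tz, rx, ry, rz, tx, ty, tz, rx, ry, rz, ...]. A call has 1 to 12 rows; each row shifts and turns the commanded pose from where the row before left it; what a row does not reach is not made up. A row lasts 1/10 s, in which the tool goes at most 50 mm and 8.59 degrees, less where a joint would pass 70% of its speed; a pose out of reach is approached as far as the arm can. A call with a gripper value outside its range is refused whole. OPENING is the opening in per cent of the stroke, from 0 (shut) to 100 (fully open), set as the call begins (- or left out, the last holds). The fingers move at their own pace and stop on an object; the grip force is fixed at half the most. Time passes only in rows, so rows that do not move let the fingers close. It gives the time, the measured TCP pose, the force, the opening and the grip force at its end, in the units of the state.
- manip.get_obs(): the state, without advancing time (a new reading comes with each control period).
- optics.grab_frame(name): name is "scene" or "side" or "wrist"; returns (picture, depth): 420x560x3 uint8, red, green, blue; 420x560 float32, m along the optical axis (not along the pixel's ray), 0 where there is no reading.
- optics.camera_info(name): a dict with "fx", "fy", "cx", "cy" (pixels), "view" (4x4, takes a point from world to camera coordinates); the wrist camera has in their place "mount" (4x4, takes a point from camera to tool coordinates, whose origin is the TCP and whose axes are the flange's). Camera axes: x right, y down, z forward; pixel columns grow to the right and rows downward; lengths in m; the calibration is good to about 2 mm. A picture is of the moment at which its call begins: read the wrist's pose just before it. camera_info takes no time and is no camera call.
- job.close_job(): hands the job in; it is judged then, once.
The state is a dict: "time_s": time; "joint_positions": joint angles; "dq": joint speeds; "joint_torque": joint torques, N m; "tcp_pos": TCP position; "tcp_rot": TCP orientation; "contact_force": force on the tool from outside, world axes, zero at the start; "ft_torque": the same for the moment, N m; "opening": opening from 0.0 (shut) to 1.0 (fully open); "grasp_force": force on a finger pad.
Only numpy, scipy, OpenCV 4.12 (cv2) and the standard library are available. Lean on these libraries where they do the work, as an engineer would, in place of code of your own. Each camera call takes 0.05 s, during which the arm holds its last target. There are 200 camera calls.

TASK

Get the plaster mixer ready: take the anchor-shaped beater (two upright blades, not the one with the round disc) from the drip tray by its grip bar, lower its hub over the drive shaft in the middle of the mixer's bowl, turn it until the splines mesh, and slide it all the way home so that the sprung seal ring under it is squeezed right down. The spring would push the beater up again, so finish while still gripping the beater and pressing it down, ready for me to slip the locking pin in. Leave the disc beater, the blue cup, the pigment jar and the plaster owl, rabbit, frog and heart standing where they are.

Things in the scene. Friction and masses are not known exactly. Their poses are not given: they have to be found in the camera images.
- anchor_beater: the anchor beater: steel, two upright blades, grey grip on top; 104 mm wide, 128 mm tall, about 0.2 kg, upright in the tray. Origin: centre of the hub's flat underside; z up the stem, x along blades and grip bar. At its foot (z 0 to 8 mm) and at z 36 mm bars run out along +-x to blades 45 to 52 mm off the axis, 49 mm high. Stem 13 mm thick. Its place and the disc beater's are swapped at random
- anchor_beater_grip (a point): centre of the grip bar, 113 mm above the beater's origin: 42 mm long (beater x), 14 mm thick (beater y), 30 mm high (z 98 to 128 mm); pinch it across y from above. It stands on a thumb flange 44 mm across (top at z 98 mm), on which fingertips can push
- anchor_beater_hub (a point): centre of the hub's underside (same point as the beater's origin). Hub 47 mm across; bored from below 42 mm deep, round 18 mm with four slots 8.5 mm wide along +-x and +-y, deeper than the shaft's keys, so it fits the shaft in four ways, a quarter turn apart
- disc_beater: the other beater in the drip tray, not wanted: same hub, stem and grip, but at its foot a round perforated disc 94 mm across instead of anchor blades. Origin: centre of its underside
- shaft_tip (a point): tip of the drive shaft, on the vertical axis of shaft and bowl, 112 mm above the table. Round core 15 mm thick, tip tapered over 6 mm; four keys, 6 mm wide, out to 14 mm from the axis along this frame's +-x and +-y. The keys end 12 mm below the tip: a hub not lined up rests there. Play once meshed: about 1.2 mm and 5 degrees either way
- bowl_floor (a point): centre of the bowl's floor, on the shaft's axis, 50 mm below the shaft tip. The open bowl is about 150 mm across inside; its rim, 168 mm across outside, is level with the shaft tip
- drive (a joint): turn of the drive shaft (rad) about the vertical in the mixer; at 0 the frame of shaft_tip has the mixer's yaw. Its gearing holds it: it takes about 0.8 N m to turn
- seal_ring (a joint): how far the sprung seal ring under the hub is pressed down (m): 0 up, 0.008 fully down. Its force rises from about 5 N to about 12 N. A meshed hub first touches it with its underside 30 mm below the shaft tip and is home 38 mm below the tip
- seal_top (a point): centre of the top face of the seal ring (black rubber ring round the foot of the shaft, 47 mm across)
- mixer: the bench mixer, fixed: square white motor base 176 mm wide with an open steel bowl on top, 168 mm across at the rim, which stands 112 mm above the table. Origin under its centre, on the table; its knob and switch face its -x
- drip_tray: shallow white drip tray, fixed, 220 (x) x 280 (y) mm, rim 17 mm high, its floor 4 mm above the table. Origin under its centre
- plaster_cup: blue plaster mixing cup 89 mm across, 62 mm tall, standing in the drip tray; leave it alone. Origin: centre of its underside
- owl: white plaster owl 60 mm tall, standing behind the mixer; leave it alone. Origin: centre of its underside
- rabbit: white plaster rabbit 77 mm tall, standing behind the mixer; leave it alone. Origin: centre of its underside
- frog: white plaster frog 38 mm tall, behind the mixer; leave it alone. Origin: centre of its underside
- pigment_jar: jar of brown pigment with a black cap, 58 mm across, 96 mm tall, behind the tray; leave it alone. Origin: centre of its underside
- heart: flat white plaster heart, 69 mm, 15 mm thick, to the right of the tray; leave it alone. Origin: centre of its underside
There are look-alikes about, which are no part of the job. What is shaped like the anchor_beater but purple is not meant.

How it is judged:
By the outcome, as a careful person would: the job done as asked, in the order asked, and still so for the second after the job is handed in, while the arm keeps its last pose, push and grip.
It also fails if it takes over 42 s, if anything falls off the work surface, if the arm or the gripper's body presses on something with over 40 N, if the wrist force passes 120 N, or if a joint passes its speed limit or range.

## Working session

There is one attempt and no reset: what is moved stays moved. The work goes in short steps, Python scripts to look and compute and a shell command to move; the robot and the scene stay as the last step left them, time stands still between calls to the robot, and variables do not carry over. Pictures are saved under pics/ and viewed, at most 10 in all, crops included, and the job is handed in when it is done.

```bash
ls; mkdir -p pics; cat > h.py <<'E'
import numpy as np, cv2
from workcell import manip, optics, job
def cam(name):
    o=manip.get_obs(); im,d=optics.grab_frame(name); i=optics.camera_info(name)
    if name=='wrist':
        T=np.eye(4);T[:3,:3]=o['tcp_rot'];T[:3,3]=o['tcp_pos'];W=T@np.array(i['mount'])
    else: W=np.linalg.inv(np.array(i['view']))
    v,u=np.mgrid[:420,:560]
    P=np.stack([(u-i['cx'])/i['fx']*d,(v-i['cy'])/i['fy']*d,d],-1)@W[:3,:3].T+W[:3,3]
    P[d==0]=np.nan
    return im,d,P,W,i
def save(n,im): cv2.imwrite('pics/'+n+'.png',im[:,:,::-1])
E
python3 - <<'E'
from h import *
o=manip.get_obs();print(o['time_s'],o['tcp_pos'],o['tcp_rot'],o['contact_force'])
for n in ['scene','side']:
    im,d,P,W,i=cam(n);save(n+'0',im);np.savez('/tmp/'+n,im=im,P=P);print(n,W.round(3).tolist(),i['fx'])
E
```

```text
pics
0.0 [0.19822944 0.48547559 0.23008897] [[-9.25746953e-01  3.78141744e-01 -1.18374076e-03]
 [ 3.78143466e-01  9.25744701e-01 -2.06585518e-03]
 [ 3.14655656e-04 -2.36008297e-03 -9.99997165e-01]] [-0.11932159 -0.3259907   0.1371863 ]
scene [[0.536, -0.617, 0.576, -0.317], [-0.844, -0.382, 0.377, -0.869], [-0.013, -0.688, -0.725, 1.22], [0.0, 0.0, 0.0, 1.0]] 455.61196385107024
side [[-0.923, 0.328, -0.2, 0.876], [0.384, 0.774, -0.503, 0.457], [-0.01, -0.541, -0.841, 1.348], [0.0, 0.0, 0.0, 1.0]] 425.84978644275435
```

View pics/scene0.png

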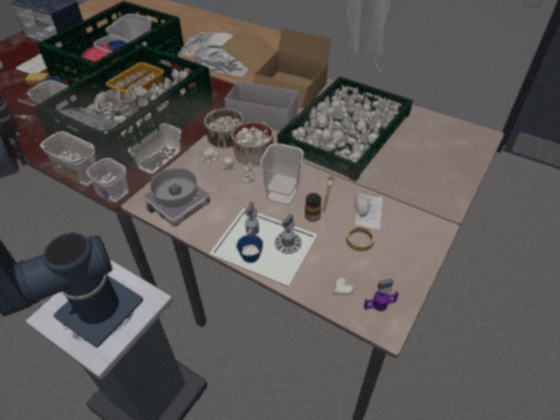

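View pics/side0.png

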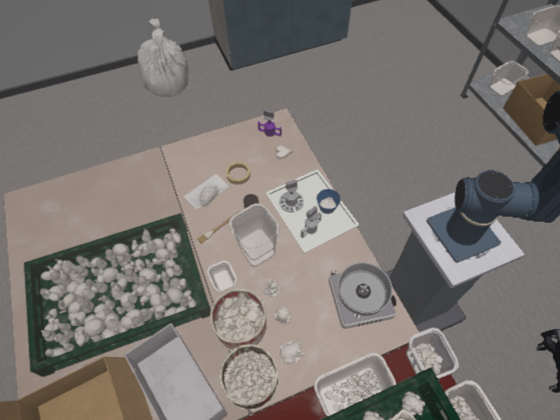

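The anchor beater is at scene (251,220) and side (311,222). The disc beater is at scene (289,235). The mixer bowl is at scene (176,188) and side (362,290).

```bash
python3 - <<'E'
from h import *
for n,a,m in [('scene',(195,240,238,262),(168,215,150,205)),('side',(200,240,298,328),(255,330,325,400))]:
    z=np.load('/tmp/'+n+'.npz');P=z['P']
    Q=P[a[0]:a[1],a[2]:a[3]].reshape(-1,3)
    t=Q[(Q[:,2]>.118)&(Q[:,2]<.15)];print(n,'grip top',len(t),t.mean(0),t.min(0),t.max(0))
    t=Q[(Q[:,2]>.03)&(Q[:,2]<.15)];c,s,_=cv2.minAreaRect((t[:,:2]*1000).astype(np.float32));print('body',t.mean(0),c,s,_)
    M=P[m[0]:m[1],m[2]:m[3]].reshape(-1,3)
    r=M[(M[:,2]>.104)&(M[:,2]<.122)];
    A=np.c_[2*r[:,:2],np.ones(len(r))];
    far=r
    for k in range(4):
        A=np.c_[2*far[:,:2],np.ones(len(far))];x=np.linalg.lstsq(A,(far[:,:2]**2).sum(1),rcond=None)[0]
        R=np.hypot(*(r[:,:2]-x[:2]).T);far=r[(R>.06)&(R<.1)]
    print('rim',x[:2],np.sqrt(x[2]+x[0]**2+x[1]**2),len(far),np.nanmedian(r,0))
    near=r[R<.03];print('shaft',len(near),near.mean(0) if len(near) else '')
    b=M[(M[:,2]>.02)&(M[:,2]<.055)];print('base',cv2.minAreaRect((b[:,:2]*1000).astype(np.float32)))
E
```

```text
scene grip top 54 [ 0.49417119 -0.22723008  0.12854746] [ 0.47597576 -0.23765699  0.11816328] [ 0.51594505 -0.21210744  0.13724175]
body [ 0.47584986 -0.23861306  0.07267973] (480.88525390625, -241.06480407714844) (133.57955932617188, 76.01431274414062) 27.93590545654297
rim [0.45971629 0.081414  ] 0.08074843696707908 195 [0.4646362  0.08614806 0.10887367]
shaft 15 [0.45969763 0.07991919 0.1074065 ]
base ((451.1006774902344, 133.60824584960938), (299.4736633300781, 173.35421752929688), 88.7759780883789)
side grip top 61 [ 0.50044083 -0.2209427   0.12938801] [ 0.47991118 -0.23773412  0.11819744] [ 0.51865044 -0.20970823  0.13720808]
body [ 0.49420163 -0.22334324  0.0751943 ] (475.947998046875, -240.09994506835938) (157.72471618652344, 49.29179382324219) 37.803245544433594
rim [0.46177714 0.0829761 ] 0.08051816028900875 309 [0.44585709 0.07405768 0.10963653]
shaft 20 [0.46323476 0.08418003 0.10968726]
base ((453.49981689453125, 82.73556518554688), (183.4381561279297, 193.0883026123047), 79.36552429199219)
```

```bash
python3 -m handwheel '[0,0,40,0,0,0,25,-38,8,0,0,0,25,-38,8,0,0,0,25,-38,8,0,0,0,25,-38,8,0,0,0,25,-38,8,0,0,0,25,-38,8,0,0,0,25,-38,8,0,0,0,25,-38,8,0,0,0,25,-38,8,0,0,0,25,-38,8,0,0,0,10,-10,0,0,0,0]' 100
python3 - <<'E'
from h import *
im,d,P,W,i=cam('wrist');save('w1',im);np.savez('/tmp/w1',im=im,P=P);print(np.array(i['mount']).round(3),W.round(3),manip.get_obs()['tcp_pos'])
E
```

```text
time_s: 1.3
tcp_pos: [0.4604, 0.0925, 0.3513]
tcp_rot: [[-0.924, 0.383, 0.001], [0.383, 0.924, -0.001], [-0.001, -0.001, -1.0]]
contact_force: [-0.2, 0.3, 0.3]
opening: 0.998
grasp_force: 0.0
[[-0.001 -0.945 -0.326  0.085]
 [ 1.    -0.    -0.002 -0.   ]
 [ 0.002 -0.326  0.945 -0.143]
 [ 0.     0.     0.     1.   ]] [[ 0.384  0.873  0.301  0.382]
 [ 0.924 -0.362 -0.128  0.125]
 [-0.003  0.327 -0.945  0.494]
 [ 0.     0.     0.     1.   ]] [0.46092465 0.09271484 0.35033458]
```

View pics/w1.png

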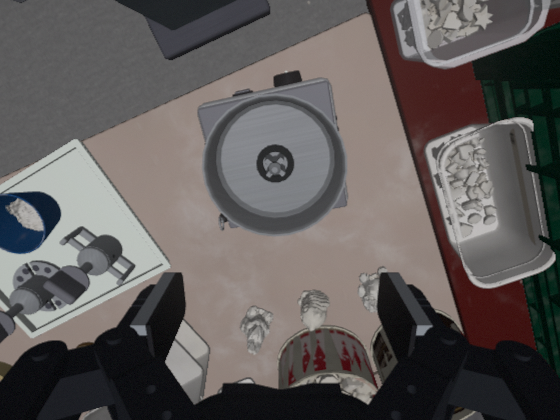

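The shaft is at about (275,163) with its keys forming an X. The bowl rim is centred near (275,163), and the anchor beater is at about (97,253).

```bash
python3 - <<'E'
from h import *
z=np.load('/tmp/w1.npz');P=z['P'];im=z['im']
M=P[80:250,190:360].reshape(-1,3)
r=M[(M[:,2]>.107)&(M[:,2]<.118)];x=[np.nan]*3;far=r[np.hypot(r[:,0]-.46,r[:,1]-.082)>.06]
A=np.c_[2*far[:,:2],np.ones(len(far))];x=np.linalg.lstsq(A,(far[:,:2]**2).sum(1),rcond=None)[0]
print('rim',x[:2],np.sqrt(x[2]+x[0]**2+x[1]**2),len(far))
t=r[np.hypot(r[:,0]-.46,r[:,1]-.082)<.02];print('tip',t.mean(0),len(t))
S=P[140:188,250:300].reshape(-1,3);k=S[(S[:,2]>.093)&(S[:,2]<.106)];c=t.mean(0)[:2]
for cc in (c,x[:2]):
    q=k[:,:2]-cc;R=np.hypot(*q.T);s=(R>.0085)&(R<.017);a=np.arctan2(q[s,1],q[s,0])
    print(s.sum(),R[s].mean(),np.degrees(np.angle(np.exp(4j*a).mean()))/4,abs(np.exp(4j*a).mean()))
s=P[130:200,240:310].reshape(-1,3);s=s[(s[:,2]>.076)&(s[:,2]<.088)];print('seal',s.mean(0),s.min(0),s.max(0))
crop=cv2.resize(im[135:193,245:307],None,fx=8,fy=8,interpolation=cv2.INTER_CUBIC);save('crop1',crop)
# anchor
Q=P[200:330,40:150].reshape(-1,3)
t=Q[(Q[:,2]>.122)&(Q[:,2]<.14)];print('grip',t.mean(0),len(t),cv2.minAreaRect((t[:,:2]*1000).astype(np.float32)))
E
```

```text
rim [0.46057695 0.08223821] 0.0806733802340658 2133
tip [0.46019851 0.08237026 0.11000275] 100
112 0.011378107107186437 28.85415099258405 0.777326460645351
112 0.01140604687174314 28.422340108618712 0.7757022331735322
seal [0.45915734 0.08283146 0.08173906] [0.43730613 0.05880354 0.07609716] [0.48365783 0.10521285 0.08789096]
grip [ 0.49671655 -0.22143758  0.12968052] 492 ((497.5193786621094, -223.40916442871094), (41.964447021484375, 15.09346866607666), 23.9930419921875)
```

View pics/crop1.png

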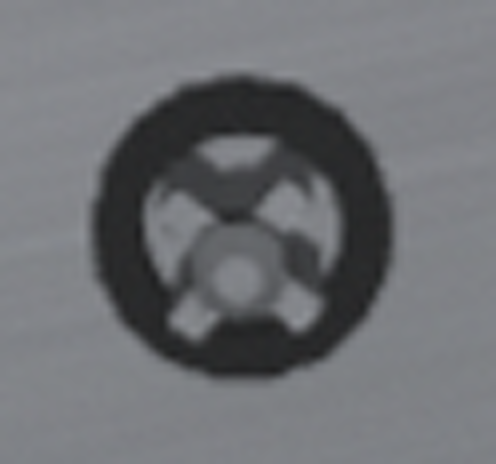

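The crop shows the shaft tip at (238,282), with two near keys pointing lower-left (190,315) and lower-right (303,312).

```bash
python3 - <<'E'
from h import *
i=optics.camera_info('wrist');T=np.eye(4);o=manip.get_obs();T[:3,:3]=o['tcp_rot'];T[:3,3]=o['tcp_pos'];W=T@np.array(i['mount'])
def ray(u,v,z):
    d=W[:3,:3]@np.array([(u-i['cx'])/i['fx'],(v-i['cy'])/i['fy'],1]);return W[:3,3]+d*(z-W[2,3])/d[2]
c=ray(245+238/8,135+282/8,.112);print('tip',c)
for p in [(190,315),(303,312)]:
    q=ray(245+p[0]/8,135+p[1]/8,.1);e=(q-c)[:2];print(q,np.hypot(*e),np.degrees(np.arctan2(e[1],e[0])))
P=np.load('/tmp/scene.npz')['P'][210:235,280:300].reshape(-1,3);t=P[P[:,2]>.118];print('disc grip',t.mean(0),t.min(0),t.max(0))
P=np.load('/tmp/scene.npz')['P'][232:265,235:266].reshape(-1,3);t=P[P[:,2]>.05];print('cup',t.mean(0),t.max(0))
print(o['joint_positions'])
E
```

```text
tip [0.46210073 0.08283545 0.112     ]
[0.46648718 0.0729918  0.1       ] 0.010776753822341308 -65.98166170724552
[0.47247889 0.08864067 0.1       ] 0.011891461447505835 29.221315398057992
disc grip [ 0.51435807 -0.36107502  0.12863994] [ 0.49636259 -0.36864114  0.11801201] [ 0.53387839 -0.35266593  0.13490462]
cup [ 0.41008141 -0.27780134  0.05934799] [ 0.45506157 -0.23877646  0.07300093]
[ 5.67150633e-02 -2.67776901e-02  2.66006631e-01  1.86380794e+00
 -1.46396495e-03  4.49577345e-01]
```

```bash
python3 -m handwheel '[4,-32,-6,0,0,0.081,4,-32,-8,0,0,0.081,4,-32,-10,0,0,0.081,4,-32,-10,0,0,0.081,4,-32,-12,0,0,0.081,4,-32,-12,0,0,0.081,4,-32,-12,0,0,0.081,4,-32,-12,0,0,0.081,4,-32,-12,0,0,0.081,0,-28,-12,0,0,0.081,0,0,0,0,0,0]' 60
python3 - <<'E'
from h import *
im,d,P,W,i=cam('wrist');save('w2',im);np.savez('/tmp/w2',im=im,P=P)
o=manip.get_obs();print(o['tcp_pos'],o['tcp_rot'].round(3).tolist() if hasattr(o['tcp_rot'],'round') else o['tcp_rot'],o['joint_positions'])
Q=P.reshape(-1,3);m=(abs(Q[:,0]-.497)<.04)&(abs(Q[:,1]+.223)<.04)
t=Q[m&(Q[:,2]>.126)&(Q[:,2]<.14)];print('grip',t.mean(0),np.median(t[:,2]),len(t),cv2.minAreaRect((t[:,:2]*1000).astype(np.float32)))
f=Q[m&(Q[:,2]>.096)&(Q[:,2]<.108)];print('flange',len(f),f.mean(0),np.median(f[:,2]))
E
```

```text
time_s: 2.45
tcp_pos: [0.4934, -0.2209, 0.2417]
tcp_rot: [[-0.913, -0.408, -0.005], [-0.408, 0.913, 0.002], [0.004, 0.004, -1.0]]
contact_force: [0.4, 0.5, 0.4]
opening: 0.602
grasp_force: 0.0
[ 0.49370667 -0.21939499  0.24305034] [[-0.913, -0.408, -0.004], [-0.408, 0.913, 0.003], [0.002, 0.004, -1.0]] [-5.42768668e-01  9.65909886e-02  1.73911456e-01  1.65283105e+00
  7.60662619e-04 -9.63207452e-01]
grip [ 0.49709126 -0.22524447  0.13099864] 0.13124722474247646 855 ((498.4583740234375, -224.89962768554688), (41.495357513427734, 13.645857810974121), 24.090282440185547)
flange 1101 [ 0.49693177 -0.22509589  0.10185892] 0.10181035703006047
```

View pics/w2.png

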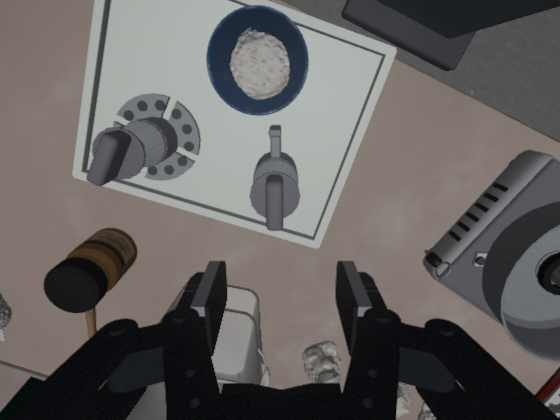

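The anchor beater is directly below the tool, with its grip bar at pixel (275,205) and both fingers clear of everything. The measured yaw (24.1°) matches the tool's.

```bash
python3 -m handwheel '[4,-5,-25,0,0,0,0,0,-35,0,0,0,0,0,-35,0,0,0,0,0,-25,0,0,0,0,0,-16,0,0,0,0,0,0,0,0,0]' 60
python3 -m handwheel '[0,0,0,0,0,0,0,0,0,0,0,0,0,0,0,0,0,0,0,0,0,0,0,0,0,0,0,0,0,0]' 0
```

```text
time_s: 3.1
tcp_pos: [0.4968, -0.2217, 0.1065]
tcp_rot: [[-0.912, -0.411, -0.005], [-0.411, 0.912, 0.004], [0.003, 0.006, -1.0]]
contact_force: [0.8, -0.0, 0.7]
opening: 0.601
grasp_force: 0.0
time_s: 3.6
tcp_pos: [0.4997, -0.2252, 0.1115]
tcp_rot: [[-0.912, -0.41, 0.003], [-0.41, 0.912, -0.001], [-0.003, -0.002, -1.0]]
contact_force: [0.3, 1.7, 5.9]
opening: 0.15
grasp_force: 60.6
```

```bash
python3 -m handwheel '[0,0,5,0,0,0,0,0,15,0,0,0,0,0,25,0,0,0,0,0,30,0,0,0,0,0,30,0,0,0,0,0,30,0,0,0,0,0,20,0,0,0,0,0,0,0,0,0]'
python3 - <<'E'
from h import *
o=manip.get_obs();R=np.array(o['tcp_rot']);print(o['tcp_pos'],np.degrees(np.arctan2(-R[1,0],-R[0,0])),o['contact_force'],o['grasp_force'])
im,d,P,W,i=cam('scene');save('s2',im[150:300,150:350])
Q=P[150:260,200:300].reshape(-1,3);m=(np.hypot(Q[:,0]-.498,Q[:,1]+.225)<.06)&(Q[:,2]>.14)&(Q[:,2]<.22);t=Q[m];print(len(t),t.min(0),t.max(0),t.mean(0))
E
```

```text
time_s: 4.4
tcp_pos: [0.4999, -0.2262, 0.2689]
tcp_rot: [[-0.912, -0.409, 0.006], [-0.409, 0.912, -0.004], [-0.004, -0.006, -1.0]]
contact_force: [0.8, -0.4, -1.9]
opening: 0.147
grasp_force: 59.5
[ 0.49994931 -0.22616615  0.26886293] 24.169867452026473 [ 0.83525763 -0.40234809 -1.88085815] 59.537957310676575
285 [ 0.44794387 -0.25411507  0.16111666] [ 0.54511636 -0.20447301  0.21986821] [ 0.48474276 -0.23653622  0.1966915 ]
```

```bash
python3 -m handwheel '[-3,15,0,0,0,0.006,-4,28,0,0,0,0.006,-4,35,0,0,0,0.006,-4,35,0,0,0,0.006,-4,35,0,0,0,0.006,-4,35,0,0,0,0.006,-4,35,0,0,0,0.006,-4,35,0,0,0,0.006,-4,35,0,0,0,0.006,-2,21,-10,0,0,0.006,0,0,-10,0,0,0,0,0,0,0,0,0]'
python3 - <<'E'
from h import *
o=manip.get_obs();R=np.array(o['tcp_rot']);print(o['tcp_pos'],np.degrees(np.arctan2(-R[1,0],-R[0,0])),o['contact_force'],o['grasp_force'])
for n in('scene','side','wrist'):
    im,d,P,W,i=cam(n);np.savez('/tmp/'+n+'3',im=im,P=P,W=W)
    if n=='wrist':save('w3',im)
    else: save(n+'3',cv2.resize(im[140:240,120:240] if n=='scene' else im[230:340,300:420],None,fx=5,fy=5))
E
```

```text
time_s: 5.65
tcp_pos: [0.4591, 0.0845, 0.2408]
tcp_rot: [[-0.885, -0.465, -0.007], [-0.465, 0.885, -0.001], [0.006, 0.002, -1.0]]
contact_force: [0.2, 0.5, -2.4]
opening: 0.145
grasp_force: 59.5
[0.4591482  0.08451755 0.24079727] 27.733065386264663 [ 0.19963551  0.54906672 -2.3785952 ] 59.50152933597565
```

View pics/w3.png

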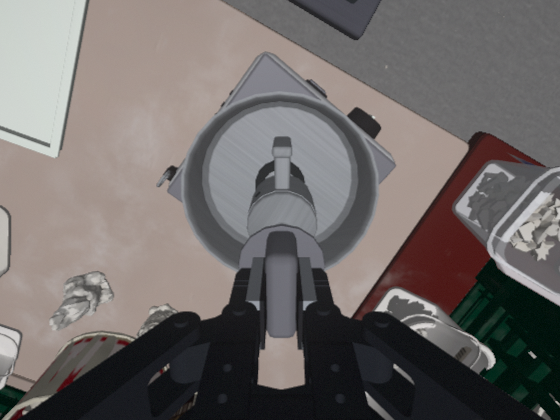

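View pics/scene3.png

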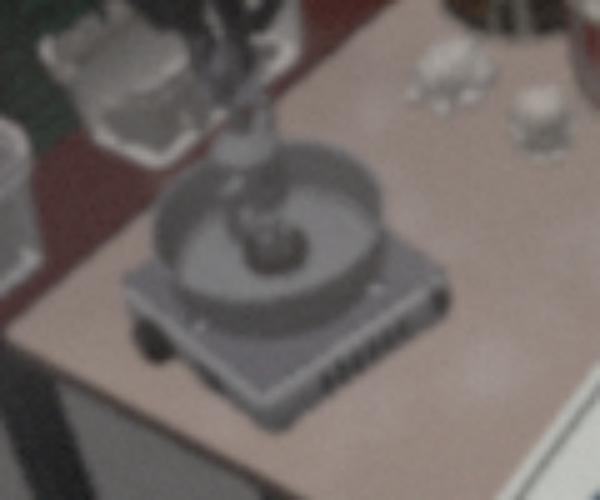

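The wrist view shows the near blade at (283,145) and the stem at about (282,205), sideways centred on the bowl and seal ring (280,172). The scene view shows the hub just above the shaft.

```bash
python3 - <<'E'
from h import *
z=np.load('/tmp/wrist3.npz');P=z['P'].reshape(-1,3);a=np.radians(27.7);e=np.array([np.cos(a),np.sin(a)]);n=np.array([-e[1],e[0]])
c0=np.array([.4605,.0822])
r=P[(abs(P[:,2]-.1115)<.005)];D=np.hypot(*(r[:,:2]-c0).T);far=r[(D>.07)&(D<.09)]
A=np.c_[2*far[:,:2],np.ones(len(far))];x=np.linalg.lstsq(A,(far[:,:2]**2).sum(1),rcond=None)[0];print('rim',x[:2],np.sqrt(x[2]+x[:2]@x[:2]),len(far))
s=(P[:,:2]-c0)@e*1000;t=(P[:,:2]-c0)@n*1000;h=P[:,2]*1000
for lo in range(75,265,6):
    m=(abs(s)<65)&(abs(t)<30)&(h>lo)&(h<=lo+6)
    if m.sum()>3: print(lo,m.sum(),'s %.1f..%.1f med %.1f  t %.1f..%.1f med %.1f'%(s[m].min(),s[m].max(),np.median(s[m]),t[m].min(),t[m].max(),np.median(t[m])))
E
```

```text
rim [0.46111489 0.08213479] 0.08052735020933874 3615
75 96 s -22.1..0.3 med -14.8  t -23.0..22.6 med -8.8
81 287 s -22.4..4.1 med -11.7  t -23.0..21.5 med -9.6
135 67 s -52.3..-6.6 med -20.3  t -20.7..24.3 med 3.4
141 96 s -52.6..-7.0 med -20.9  t -20.3..24.1 med 1.6
147 111 s -52.6..-7.8 med -21.0  t -20.6..23.6 med 2.7
153 104 s -52.6..-6.6 med -20.7  t -21.0..24.1 med 1.6
159 113 s -52.5..-6.9 med -20.9  t -20.4..23.9 med 3.3
165 142 s -52.4..-6.7 med -20.8  t -21.1..23.5 med 1.6
171 652 s -52.4..-7.3 med -31.2  t -20.5..23.7 med 1.3
177 495 s -52.4..6.8 med -19.3  t -22.0..24.0 med 0.7
183 1505 s -52.0..5.7 med -13.9  t -20.1..23.7 med 1.8
189 501 s -16.8..-0.9 med -8.4  t -13.2..14.9 med 1.8
225 11 s -21.2..-18.1 med -20.6  t -9.2..8.1 med -0.3
231 1619 s -21.7..2.5 med -10.4  t -20.7..23.0 med 1.7
237 136 s -21.1..-16.9 med -20.3  t -5.8..7.9 med 1.2
243 242 s -21.2..-6.7 med -19.9  t -16.1..18.5 med 1.4
249 500 s -21.3..-6.5 med -11.4  t -18.6..20.4 med 0.8
255 765 s -21.3..19.5 med -11.4  t -19.1..20.8 med 1.2
261 2909 s -21.1..20.6 med -6.1  t -19.0..20.9 med 1.1
```

The hub is about 1.7 mm off across the bar and 0.7 mm along it, and its underside is at z≈0.135. I'll correct that and then lower.

```bash
python3 -m handwheel '[1.4,-1.2,-5,0,0,0,0,0,-8,0,0,0,0,0,-6,0,0,0,0,0,-4,0,0,0,0,0,-4,0,0,0,0,0,-3,0,0,0,0,0,0,0,0,0,0,0,0,0,0,0]'; python3 -m handwheel '[0,0,-3,0,0,0,0,0,-3,0,0,0,0,0,-2,0,0,0,0,0,0,0,0,0]'; python3 -c "
from h import *
o=manip.get_obs();R=np.array(o['tcp_rot']);print(np.degrees(np.arctan2(-R[1,0],-R[0,0])),o['ft_torque'])"
```

```text
time_s: 6.6
tcp_pos: [0.4629, 0.0828, 0.2144]
tcp_rot: [[-0.886, -0.464, 0.0], [-0.464, 0.886, 0.0], [-0.0, -0.0, -1.0]]
contact_force: [0.5, -0.7, -1.6]
opening: 0.148
grasp_force: 59.5
time_s: 7.0
tcp_pos: [0.4626, 0.0828, 0.2058]
tcp_rot: [[-0.886, -0.464, -0.001], [-0.464, 0.886, -0.0], [0.001, 0.0, -1.0]]
contact_force: [0.5, 0.2, -2.2]
opening: 0.153
grasp_force: 59.5
27.629735639989164 [-0.01219789  0.02434197  0.02871153]
```

```bash
python3 -m handwheel '[0,0,-3,0,0,0,0,0,-3,0,0,0,0,0,-2,0,0,0,0,0,0,0,0,0]'; python3 -c "
from h import *
o=manip.get_obs();R=np.array(o['tcp_rot']);print(np.degrees(np.arctan2(-R[1,0],-R[0,0])),o['ft_torque'])"
```

```text
time_s: 7.4
tcp_pos: [0.4627, 0.0828, 0.1978]
tcp_rot: [[-0.886, -0.464, -0.001], [-0.464, 0.886, 0.0], [0.001, 0.0, -1.0]]
contact_force: [0.0, 0.4, -1.6]
opening: 0.147
grasp_force: 59.5
27.62697213241651 [ 0.0105394   0.03735891 -0.00894005]
```

```bash
python3 -m handwheel '[0,0,-3,0,0,0,0,0,-3,0,0,0,0,0,-3,0,0,0,0,0,-2,0,0,0,0,0,0,0,0,0]'; python3 -m handwheel '[0,0,-2,0,0,0,0,0,-2,0,0,0,0,0,-2,0,0,0,0,0,0,0,0,0]'
```

```text
time_s: 7.9
tcp_pos: [0.4631, 0.0829, 0.1882]
tcp_rot: [[-0.886, -0.464, 0.001], [-0.464, 0.886, 0.0], [-0.001, -0.0, -1.0]]
contact_force: [-1.4, -0.0, 4.4]
opening: 0.149
grasp_force: 60.3
time_s: 8.3
tcp_pos: [0.4633, 0.0829, 0.1827]
tcp_rot: [[-0.886, -0.464, 0.002], [-0.464, 0.886, 0.0], [-0.002, -0.001, -1.0]]
contact_force: [-1.7, 1.7, 7.8]
opening: 0.145
grasp_force: 60.9
```

```bash
python3 -m handwheel '[0,0,-2,0,0,0,0,0,-1,0,0,0,0,0,0,0,0,0]'; python3 -m handwheel '[0,0,-2,0,0,0,0,0,-1,0,0,0,0,0,0,0,0,0]';python3 -m handwheel '[0,0,-2,0,0,0,0,0,0,0,0,0]'
```

```text
time_s: 8.6
tcp_pos: [0.4634, 0.0829, 0.1814]
tcp_rot: [[-0.886, -0.464, 0.003], [-0.464, 0.886, 0.0], [-0.003, -0.001, -1.0]]
contact_force: [-4.2, 0.3, 12.4]
opening: 0.148
grasp_force: 61.6
time_s: 8.9
tcp_pos: [0.4637, 0.083, 0.1813]
tcp_rot: [[-0.886, -0.464, 0.006], [-0.464, 0.886, 0.0], [-0.006, -0.003, -1.0]]
contact_force: [-7.5, 0.5, 22.7]
opening: 0.147
grasp_force: 63.0
time_s: 9.1
tcp_pos: [0.464, 0.083, 0.1812]
tcp_rot: [[-0.886, -0.464, 0.008], [-0.464, 0.886, 0.0], [-0.007, -0.003, -1.0]]
contact_force: [-9.2, -0.3, 29.4]
opening: 0.148
grasp_force: 64.0
```

```bash
python3 -m handwheel '[-1,0,0,0,0,0,-1,0,0,0,0,0,0,0,0,0,0,0,0,0,0,0,0,0]'
python3 - <<'E'
from h import *
a=np.radians(27.7);e=np.array([np.cos(a),np.sin(a)]);n=np.array([-e[1],e[0]]);c0=np.array([.461,.0822])
im,d,P,W,i=cam('wrist');save('w4',im);P=P.reshape(-1,3)
s=(P[:,:2]-c0)@e*1000;t=(P[:,:2]-c0)@n*1000;h=P[:,2]*1000
r=P[(abs(h-111.5)<5)];D=np.hypot(*(r[:,:2]-c0).T);r=r[(D>.078)&(D<.083)];print('rim z',np.median(r[:,2]))
for lo in range(66,210,3):
    m=(abs(s)<56)&(abs(t)<26)&(h>lo)&(h<=lo+3)
    if m.sum()>3: print(lo,m.sum(),'medz %.1f s %.1f..%.1f t %.1f..%.1f'%(np.median(h[m]),s[m].min(),s[m].max(),t[m].min(),t[m].max()))
E
```

```text
time_s: 9.5
tcp_pos: [0.4634, 0.083, 0.1812]
tcp_rot: [[-0.886, -0.464, 0.011], [-0.464, 0.886, 0.0], [-0.01, -0.005, -1.0]]
contact_force: [-5.8, 0.1, 26.2]
opening: 0.148
grasp_force: 63.7
rim z 0.1103078336027283
66 33 medz 67.3 s -21.9..-8.4 t -21.4..21.6
69 30 medz 70.5 s -21.7..-7.7 t -21.8..20.5
72 89 medz 73.7 s -22.0..-5.8 t -22.5..22.1
75 35 medz 76.7 s -20.9..-6.2 t -22.2..20.9
78 67 medz 79.9 s -50.7..-5.2 t -20.3..22.4
81 56 medz 82.6 s -50.5..-5.7 t -22.4..22.0
84 47 medz 85.2 s -50.8..-7.8 t -20.8..21.1
87 65 medz 88.5 s -50.7..-4.9 t -22.7..22.4
90 50 medz 91.7 s -50.4..-5.7 t -22.3..22.0
93 56 medz 94.2 s -50.8..-8.0 t -21.4..20.4
96 74 medz 97.7 s -50.7..-5.1 t -22.6..22.3
99 58 medz 100.8 s -50.5..-5.3 t -20.9..22.1
102 57 medz 103.2 s -50.6..-6.4 t -22.1..18.9
105 77 medz 106.2 s -50.5..-5.8 t -22.4..21.6
108 91 medz 109.8 s -50.5..-5.6 t -20.8..22.0
111 538 medz 112.9 s -50.4..-5.2 t -22.7..21.6
114 165 medz 116.0 s -50.6..3.5 t -23.0..22.9
117 163 medz 118.4 s -50.6..4.0 t -22.9..22.9
120 743 medz 122.0 s -50.6..8.6 t -22.8..21.9
123 745 medz 124.3 s -50.2..6.1 t -20.5..19.7
126 497 medz 127.4 s -16.6..4.2 t -17.1..16.3
129 291 medz 130.1 s -12.3..-0.4 t -12.5..12.3
132 18 medz 132.4 s -7.6..-3.8 t -2.5..4.8
168 194 medz 170.7 s -20.3..4.3 t -22.3..21.3
171 1465 medz 171.9 s -20.2..4.2 t -22.2..21.2
174 33 medz 176.2 s -18.9..-15.8 t -7.0..6.2
177 71 medz 178.7 s -19.5..-15.2 t -7.4..6.1
180 78 medz 181.4 s -19.5..-14.7 t -7.3..6.5
183 127 medz 184.7 s -19.4..-9.0 t -13.1..12.4
186 204 medz 187.7 s -19.5..-5.0 t -18.8..18.0
189 255 medz 190.6 s -19.4..-4.9 t -19.8..18.3
192 291 medz 193.4 s -19.2..-4.8 t -20.5..19.3
195 341 medz 196.7 s -19.6..-4.8 t -20.5..19.3
198 1143 medz 200.3 s -19.5..22.3 t -20.3..19.3
201 1886 medz 201.8 s -18.4..21.3 t -20.6..19.4
204 318 medz 205.5 s -10.7..8.3 t -20.3..19.5
207 303 medz 208.5 s -10.7..12.2 t -20.3..19.5
```

View pics/w4.png

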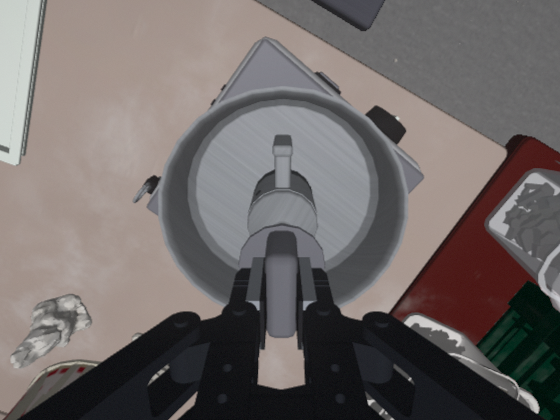

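The flange top is at z=171.9 mm, against 172 mm expected when home. The hub sits on the hard stop with 26 N of push. The picture shows the beater centred in the bowl at (282,190), still gripped.

```bash
python3 -m handwheel '[0,0,0,0,0,0,0,0,0,0,0,0,0,0,0,0,0,0]' && python3 -c "
from workcell import job; print(job.close_job())"
```

```text
time_s: 9.85
tcp_pos: [0.4634, 0.083, 0.1812]
tcp_rot: [[-0.886, -0.464, 0.011], [-0.464, 0.886, 0.0], [-0.01, -0.005, -1.0]]
contact_force: [-6.0, 1.3, 27.9]
opening: 0.149
grasp_force: 63.7
the job is handed in; nothing more can be done
None
```

The anchor beater is meshed on the drive shaft and, by force and camera height, fully home against the seal ring; the arm still grips it and presses down with about 28 N, ready for the locking pin, and the job is handed in at about 10 s.

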